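Unfold the crank grip of the square sample mill and try a quarter turn

TASK

Of the two hand coffee mills bolted to the tasting table, get the one with the square body ready: first unfold its crank grip, which lies folded back along the crank arm, until it stands fully upright, and only then turn the crank about a quarter turn clockwise (seen from above) to check that the mill runs freely. Let go with the grip still upright, and do not touch the round-bodied mill.

Things in the scene. Friction and masses are not known exactly. Their poses are not given: they have to be found in the camera images.
- square_mill_shaft (a point): Point on the square mill's vertical crank shaft, level with the grip's folding pin, 181 mm above the table. Axes fixed to the mill: z up, x the way the arm points at crank 0. Fixed aluminium body 110 x 110 mm, lid 122 mm square, its top at 127 mm. Steel arm 16 mm wide, underside at 159 mm; hub 28 mm across. The pin, at the arm's end, is 95 mm from the shaft, level and square to the arm.
- square_mill_crank (a joint): Turn of the square mill's crank (rad) about its vertical shaft: 0 at the start, growing clockwise seen from above (the arm points at the mill's yaw minus this). Stiff: about 2 N at the grip turns it; it stays where left; no stop near.
- square_mill_grip (a joint): Fold of the square mill's grip (rad): 0 = flat back along the arm's top, pointing from pin to shaft; 1.571 = upright, at its stop. Starts at 0 to 0.2; stays at any angle by friction (about 1 N at its end moves it). Round wooden bar, diameter 22 mm, centreline through the pin, wood from 10 to 70 mm from the pin; folded, its free end is 25 mm from the shaft. The arm under it is narrower than it.
- round_mill: The other mill, to be left alone: round drum body 110 mm across, with an equal crank and folded grip reaching 106 mm from its shaft. Origin under its shaft at the table top; the arm points along its x; highest point about 210 mm. Fixed.
Mind the look-alikes: they are no part of the job. What is shaped like the part that bears square_mill_shaft but red is not meant.

How it is judged (in metres and radians):
On the way, in this order (a step that is already met when the one before it is completed fails the run):
1. the grip of the square mill is unfolded upright (within 15 degrees) while its crank is still within 25 degrees of its start (value of joint square_mill_grip above 1.3 rad and value of joint square_mill_crank between -0.44 and 0.44 rad), for 0.2 s.
2. the crank of the square mill has been turned clockwise a quarter turn (60 to 120 degrees) with the grip upright (value of joint square_mill_grip above 1.3 rad and value of joint square_mill_crank between 1.05 and 2.09 rad), for 0.2 s.
At the end, for the whole second after the job is handed in: The square mill's grip stands upright within 15 degrees (joint above 1.3 rad), its crank rests at 60 to 120 degrees clockwise from its start (1.05 to 2.09 rad) (all of step 2 and velocity of joint square_mill_crank between -0.1 and 0.1 rad/s); the robot touches nothing.
It fails at once if the robot touches the round mill (more than 2 N) (contact force between any of the arm, the fingers and round_mill above 2 N).
It also fails if it takes over 40 s, if anything falls off the work surface, if the arm or the gripper's body presses on something with over 40 N, if the wrist force passes 120 N, or if a joint passes its speed limit or range.

ROBOT

A 6-joint arm with a two-finger parallel gripper is mounted at the origin on the work surface. World frame = base frame: x ahead of the robot, y to its left, z up, the work surface at z = 0. Lengths are in m, angles in degrees, forces in N, time in s.
With the tool pointing down it reaches from about 0.4 to 0.825 m from the base axis. Payload 7 kg.
Tool frame: the origin (TCP) lies midway between the tips of the shut fingers; the grasp point (between the pads) lies r.tcp_to_grasp behind it (r.tcp_to_grasp is the distance from the TCP to the grasp point, in m); x points along the fingers, y is the direction in which the jaws open and shut, and the axes are right-handed (so a half turn about x gives the same grasp; the last joint's range is limited). The gripper opens to 88 mm and grips with 3 to 60 N. Pads are 19 mm wide; open, the fingers measure 130 mm over their backs; the gripper's body (78 mm by 193 mm) begins 47 mm behind the grasp point.
Start: joints at [-52.821, 20.546, 0.682, 0, -70.136, -16.507], TCP at [0.238, -0.632, 0.227] pointing down, gripper open.
Joint ranges: [-176.03, 176.03], [-82.01, 121.73], [-58.28, 71.71], [-173.87, 95.51], [-174.79, -0.11], [-173.66, 173.66]. Speed limits (degrees/s): [136.94, 136.94, 172.46, 180, 180, 180].

INTERFACE

Orientations are given as [roll, pitch, yaw] about the fixed x, y, z axes, in that order (R = Rz(yaw) Ry(pitch) Rx(roll)).
In Python, from plant import r gives the robot as it stands.
- The arm moves only by the tool carry_out, never from a script. Its argument "moves" is a list of rows, each a list of 7 numbers: the shift along the world's x, y, z in mm, then the turn, a rotation vector about the world's x, y, z in rad, then the opening in per cent of the stroke, from 0 (shut) to 100 (fully open). In form: [[x, y, z, wx, wy, wz, claw], ...]. A call has 1 to 5 rows; each row is the pose to reach, as a shift and turn from the pose commanded when the call began; what a row does not reach only later rows make up. A row lasts 1/10 s, in which the tool goes at most 50 mm and 8.59 degrees, less where a joint would pass 70% of its speed; a pose out of reach is approached as far as the arm can. A call with a gripper value outside its range is refused whole. The fingers move at their own pace and stop on an object; "squeeze" is the grip in N (left out, the last holds). Time passes only in rows, so rows that repeat a pose let the fingers close. It gives the time, the measured TCP pose, the force and the opening at its end, in the units of the state.
- r.get_state(): the state, without advancing time (a new reading comes with each control period).
- r.capture(name): name is "scene" or "side" or "wrist"; returns the picture (420x560x3 uint8, blue, green, red); there is no depth.
- r.camera_params(name): a dict with "K" (3x3 intrinsics, pixels), "rvec" (rotation vector, rad) and "tvec" (3), from world to camera coordinates, as OpenCV has them. Camera axes: x right, y down, z forward; pixel columns grow to the right and rows downward; lengths in m; the calibration is good to about 2 mm. A picture is of the moment at which its call begins: read the wrist's pose just before it. camera_params takes no time and is no camera call; for the wrist camera it gives the pose at the moment of the call.
- r.close_job(): hands the job in, once; it reports no verdict.
The state is a dict: "time_s": time; "joints": joint angles; "qd": joint speeds; "joint_torque": joint torques, N m; "tcp_pos": TCP position; "eef_rot": TCP orientation; "contact_force": force on the tool from outside, world axes, zero at the start; "moment": the same for the moment, N m; "gripper_width": finger opening in m.
Only numpy, scipy, OpenCV 4.12 (cv2) and the standard library are available. Lean on these libraries where they do the work, as an engineer would, in place of code of your own. Each camera call takes 0.05 s, during which the arm holds its last target. There are 200 camera calls.

## Working session

There is one attempt and no reset: what is moved stays moved. The work goes in short steps, Python scripts to look and compute and a tool call to move; the robot and the scene stay as the last step left them, time stands still between calls to the robot, and variables do not carry over. Pictures are saved under pics/ and viewed, about 8 in all and at most 12, crops included, and the job is handed in when it is done.

Besides the shell and the picture viewer there is one more tool, called after "Request:" in YAML: its name, and indented under it one key for each argument. carry_out: Moves the arm, as the interface text tells. Its arguments: {"type":"object","properties":{"moves":{"type":"array"},"squeeze":{"type":"number"}},"required":["moves"]}

```bash
mkdir -p pics; ls
python3 - <<'E'
from plant import r
import cv2,numpy as np
a=r.capture("scene");b=r.capture("side")
cv2.imwrite("pics/a.png",a);cv2.imwrite("pics/b.png",b)
for n in("scene","side","wrist"):
    p=r.camera_params(n);R=cv2.Rodrigues(np.array(p["rvec"]))[0];print(n,np.round(p["K"],1).tolist(),(-R.T@np.array(p["tvec"]).ravel()).round(3),R.round(3).tolist())
s=r.get_state();print(s["tcp_pos"],s["eef_rot"],s["time_s"],r.tcp_to_grasp)
E
```

```text
pics
scene [[379.3, 0.0, 275.4], [0.0, 379.3, 208.3], [0.0, 0.0, 1.0]] [1.11  0.67  0.712] [[-0.641, 0.767, -0.013], [0.454, 0.365, -0.813], [-0.619, -0.527, -0.582]]
side [[515.7, 0.0, 286.1], [0.0, 515.7, 222.4], [0.0, 0.0, 1.0]] [0.751 0.81  1.293] [[-0.938, 0.347, 0.008], [0.294, 0.808, -0.51], [-0.183, -0.476, -0.86]]
wrist [[367.1, 0.0, 278.9], [0.0, 367.1, 209.7], [0.0, 0.0, 1.0]] [ 0.17  -0.656  0.384] [[-0.352, 0.936, 0.001], [0.902, 0.339, 0.266], [0.249, 0.095, -0.964]]
[ 0.23816154 -0.63114861  0.22571556] [ 95.24413179  89.91623534 115.91310906] 0.1 0.0188
```

View pics/a.png

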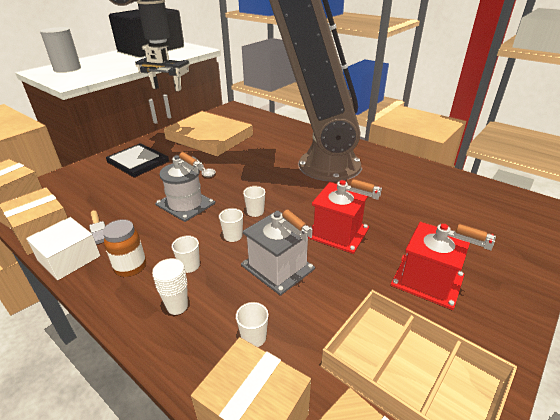

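View pics/b.png

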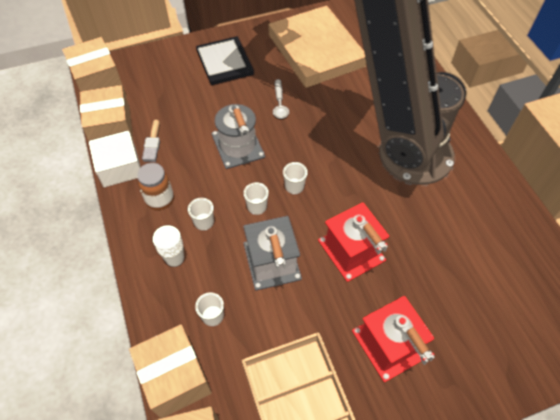

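The grey square mill is centred at about (278,245) in the scene view and (272,250) in the side view. Its orange grip is at (297,222) and (277,248). The red mills are decoys, and the round mill is at (183,185) / (236,130).

```bash
cat > h.py <<'E'
import cv2,numpy as np
from plant import r
def cam(n):
    p=r.camera_params(n);R=cv2.Rodrigues(np.array(p["rvec"]))[0];t=np.array(p["tvec"]).ravel();return np.array(p["K"]),R,t
def ray(c,uv):
    K,R,t=c;return -R.T@t,R.T@np.linalg.solve(K,[uv[0],uv[1],1])
def plane(c,uv,z):
    o,d=ray(c,uv);return o+d*(z-o[2])/d[2]
def proj(c,X):
    K,R,t=c;p=K@(R@np.array(X)+t);return p[:2]/p[2]
def tri(cs,uvs):
    A=np.zeros((3,3));b=np.zeros(3);L=[]
    for c,uv in zip(cs,uvs):
        o,d=ray(c,uv);d/=np.linalg.norm(d);P=np.eye(3)-np.outer(d,d);A+=P;b+=P@o;L.append((P,o))
    x=np.linalg.solve(A,b);return x,[np.linalg.norm(P@(x-o)) for P,o in L]
def grip(img,box):
    "orange blob in box -> the two ends of its long axis and its width"
    x0,y0,x1,y1=box;h=cv2.cvtColor(img[y0:y1,x0:x1],cv2.COLOR_BGR2HSV)
    m=cv2.inRange(h,(4,110,90),(18,255,255))
    n,l,s,_=cv2.connectedComponentsWithStats(m);k=1+np.argmax(s[1:,4])
    q=np.argwhere(l==k)[:,::-1].astype(np.float32)
    b=cv2.boxPoints(cv2.minAreaRect(q))+[x0,y0]
    e=[np.linalg.norm(b[0]-b[1]),np.linalg.norm(b[1]-b[2])]
    if e[0]>e[1]: b=np.roll(b,-1,0)
    return (b[0]+b[1])/2,(b[2]+b[3])/2,min(e),s[k,4]
E
python3 - <<'E'
from h import *
a=cv2.imread("pics/a.png");b=cv2.imread("pics/b.png")
ca,cb=cam("scene"),cam("side")
ga=grip(a,(265,195,325,250));gb=grip(b,(250,218,300,275));print(ga,gb)
def srt(g):return sorted(g[:2],key=lambda p:p[1])
ea,eb=srt(ga),srt(gb)
for u,v in zip(ea,eb):
    print(tri((ca,cb),(u,v)),plane(cb,v,.181),plane(ca,u,.181))
rm=grip(a,(172,145,203,180));rb=grip(b,(220,98,255,135));
for u,v in zip(srt(rm),srt(rb)):print("round",tri((ca,cb),(u,v)))
f=lambda i,x,y,w,h,s:cv2.resize(i[y:y+h,x:x+w],None,fx=s,fy=s,interpolation=cv2.INTER_CUBIC)
cv2.imwrite("pics/c.png",np.hstack([f(a,235,195,90,100,4.4),f(b,230,205,90,100,4.4)]))
E
```

```text
(array([317. , 212.5]), array([265. , 212.5]), np.float64(35.0), np.int32(1265)) (array([294.5, 218. ]), array([294.5, 249. ]), np.float64(9.0), np.int32(169))
(array([0.48803557, 0.23395409, 0.18444067]), [np.float64(0.03708292331627377), np.float64(0.03708292331627371)]) [0.48979714 0.19026099 0.181     ] [0.49676492 0.27622026 0.181     ]
(array([0.53412453, 0.20730282, 0.14872082]), [np.float64(0.05053706777041518), np.float64(0.050537067770415334)]) [0.52103602 0.27265831 0.181     ] [0.57391401 0.18042442 0.181     ]
round (array([ 0.4563127 , -0.20069373,  0.1692802 ]), [np.float64(0.014759846828046414), np.float64(0.014759846828046506)])
round (array([ 0.55673296, -0.20419715,  0.20671854]), [np.float64(0.01062349935321346), np.float64(0.010623499353213472)])
```

View pics/c.png

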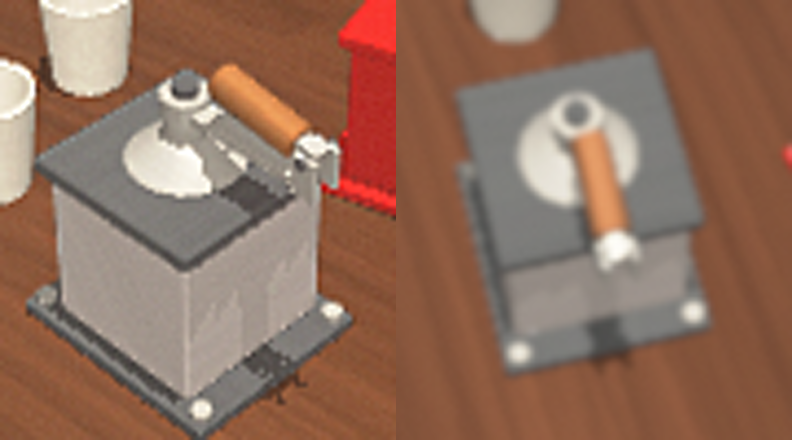

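The crops show the folded grip, raised slightly at its free end, with the pin bracket at scene (307,231) / side (280,262). The hub is at scene (277,214) / side (271,231). I'll triangulate from these pixels.

Run:
```python
from h import *
ca,cb=cam("scene"),cam("side")
A=lambda x,y:(235+x/4.4,195+y/4.4);B=lambda x,y:(230+(x-396)/4.4,205+y/4.4)
for n,u,v in[("free",A(226,82),B(590,140)),("woodend",A(297,137),B(611,232)),("pin",A(316,155),B(615,250)),("hubtop",A(184,85),B(577,113))]:
    x,e=tri((ca,cb),(u,v));print(n,x.round(4),np.round(e,4))
L=[plane(cb,B(*p),.127) for p in[(458,95),(652,50),(702,222),(505,268)]]
c=np.mean(L,0);print(c,[np.linalg.norm(L[i]-L[i-1]).round(3) for i in range(4)])
for i in range(4):
    d=L[i]-L[i-1];print(np.degrees(np.arctan2(d[1],d[0])).round(1))
print(plane(ca,A(37,162),.127),plane(ca,A(186,265),.127),np.round(L,3).tolist())
print("pin dist",plane(cb,B(615,250),.181)-c)
# round mill hub in both views approx
print("round",plane(ca,(180,170),.127),plane(cb,(236,121),.127))
```

```text
free [0.5581 0.2312 0.1928] [0.0012 0.0012]
woodend [0.5658 0.2846 0.1865] [0. 0.]
pin [0.5663 0.2952 0.1818] [0.0018 0.0018]
hubtop [0.5564 0.2021 0.1757] [0.0001 0.0001]
[0.55647353 0.20364821 0.127     ] [np.float64(0.118), np.float64(0.12), np.float64(0.119), np.float64(0.116)]
-94.8
175.2
83.6
-5.5
[0.6126761  0.14214705 0.127     ] [0.62502657 0.25983552 0.127     ] [[0.61, 0.14, 0.127], [0.491, 0.15, 0.127], [0.504, 0.268, 0.127], [0.62, 0.257, 0.127]]
pin dist [0.01003786 0.0893223  0.054     ]
round [ 0.51695788 -0.22202761  0.127     ] [ 0.52111585 -0.21433159  0.127     ]
```

Run:
```python
from h import *
from scipy.spatial.transform import Rotation as Ro
s=r.get_state();R=Ro.from_euler('xyz',s["eef_rot"],degrees=True).as_matrix();print(R.round(3))
print("jaw yaw",np.degrees(np.arctan2(R[1,1],R[0,1])),s["tcp_pos"],s["joints"])
```

```text
[[-0.001 -0.353  0.936]
 [ 0.001  0.936  0.353]
 [-1.     0.001 -0.   ]]
jaw yaw 110.66897169637875 [ 0.23816154 -0.63114861  0.22571556] [-5.28174626e+01  2.05886067e+01  6.40675596e-01 -1.74052941e-02
 -7.01342193e+01 -1.65076338e+01]
```

Request:
carry_out:
  moves:
    - [0, 0, 50, 0, 0, 0.05, 100]
    - [20, 0, 95, 0, 0, 0.1, 100]
    - [55, 15, 125, 0, 0, 0.15, 100]
    - [95, 45, 130, 0, 0, 0.2, 100]
    - [135, 75, 130, 0, 0, 0.25, 100]

```text
time_s: 0.6
tcp_pos: [0.3742, -0.5563, 0.3579]
eef_rot: [-75.6, 89.9, -40.6]
contact_force: [0.9, -0.3, -0.2]
gripper_width: 0.0873
```

Request:
carry_out:
  moves:
    - [35, 35, 0, 0, 0, 0.06, 100]
    - [70, 70, 0, 0, 0, 0.12, 100]
    - [105, 105, 0, 0, 0, 0.18, 100]
    - [135, 145, 0, 0, 0, 0.24, 100]
    - [160, 188, 0, 0, 0, 0.3, 100]

```text
time_s: 1.1
tcp_pos: [0.5343, -0.3669, 0.3555]
eef_rot: [102.7, 89.9, 155.1]
contact_force: [1.0, 0.0, -0.0]
gripper_width: 0.0876
```

Request:
carry_out:
  moves:
    - [15, 47, 0, 0, 0, 0.06, 100]
    - [30, 94, 0, 0, 0, 0.12, 100]
    - [40, 142, 0, 0, 0, 0.18, 100]
    - [45, 191, 0, 0, 0, 0.24, 100]
    - [45, 240, 0, 0, 0, 0.3, 100]

```text
time_s: 1.6
tcp_pos: [0.5782, -0.1266, 0.3557]
eef_rot: [109.1, 89.9, 178.6]
contact_force: [1.7, -0.4, -0.5]
gripper_width: 0.0878
```

Request:
carry_out:
  moves:
    - [0, 49, 0, 0, 0, 0.06, 100]
    - [0, 98, 0, 0, 0, 0.12, 100]
    - [0, 147, 0, 0, 0, 0.18, 100]
    - [0, 196, 0, 0, 0, 0.24, 100]
    - [0, 220, 0, 0, 0, 0.265, 100]

```text
time_s: 2.1
tcp_pos: [0.5775, 0.0947, 0.356]
eef_rot: [74.6, 90.0, 159.4]
contact_force: [0.9, -0.6, 0.3]
gripper_width: 0.0876
```

Run:
```python
from h import *
c=cam("wrist");w=r.capture("wrist");cv2.imwrite("pics/w.png",w)
for X in[(.557,.203,.181),(.566,.298,.181),(.561,.245,.187)]:print(proj(c,X).round(1))
np.save("cw.npy",np.array([*c],dtype=object),allow_pickle=True)
```

```text
[308. 291.]
[305.9 371.5]
[307.5 331.4]Traceback (most recent call last):
  File "<stdin>", line 4, in <module>
ValueError: could not broadcast input array from shape (3,3) into shape (3,)
```

View pics/w.png

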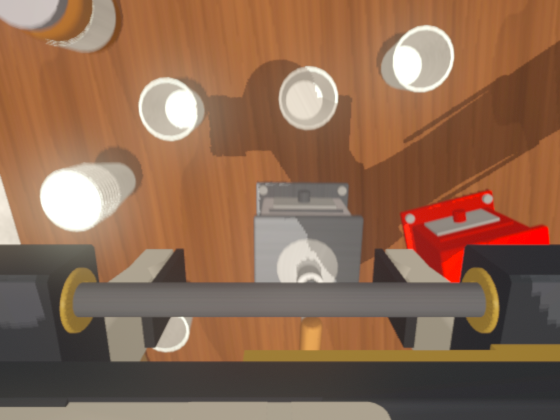

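The wrist view shows the jaws parallel to the lid edges. The grip stub is at (311,333), within about 3 mm of the predicted (307.5,331). I'll descend towards the grip.

Run:
```python
from h import *
c=cam("wrist");w=cv2.imread("pics/w.png")
for v in(322,328,334,340,346):
    row=w[v,285:340].astype(int);m=(row[:,2]-row[:,0]>90);i=np.where(m)[0]+285;u=(i.min()+i.max())/2;print(v,i.min(),i.max(),plane(c,(u,v),.188).round(4))
for p in[(255,217),(362,217)]:print(plane(c,p,.127).round(4))
print(r.get_state()["tcp_pos"])
```

```text
322 285 339 [0.5557 0.2356 0.188 ]
328 285 339 [0.5562 0.2425 0.188 ]
334 285 339 [0.5566 0.2494 0.188 ]
340 285 339 [0.5571 0.2564 0.188 ]
346 285 339 [0.5576 0.2635 0.188 ]
[0.6067 0.1386 0.127 ]
[0.4896 0.1492 0.127 ]
[0.57776881 0.09646898 0.35574462]
```

Request:
carry_out:
  moves:
    - [-10, 48, 0, 0, 0, 0, 100]
    - [-15, 97, 0, 0, 0, 0, 100]
    - [-19, 140, -20, 0, 0, 0, 100]
    - [-19, 150, -60, 0, 0, 0, 100]
    - [-19, 150, -80, 0, 0, 0, 100]

```text
time_s: 2.65
tcp_pos: [0.5573, 0.2429, 0.2726]
eef_rot: [117.6, 89.7, -157.7]
contact_force: [0.6, -0.8, -0.3]
gripper_width: 0.0877
```

Run:
```python
from h import *
cs,cb=cam("scene"),cam("side");a=r.capture("scene");b=r.capture("side")
s=r.get_state();print(s["tcp_pos"],s["eef_rot"],s["joints"])
f=lambda i,x,y,w,h,s:cv2.resize(i[y:y+h,x:x+w],None,fx=s,fy=s,interpolation=cv2.INTER_CUBIC)
cv2.imwrite("pics/d.png",np.hstack([f(a,225,150,130,160,3),f(b,215,180,130,160,3)]))
```

```text
[0.55718872 0.24097952 0.27259129] [ 127.79916894   89.59850862 -147.60561571] [ 4.17630706e+01  1.29720867e+01 -3.85507923e+00 -6.81397157e-02
 -7.35689812e+01 -4.71483552e+01]
```

View pics/d.png

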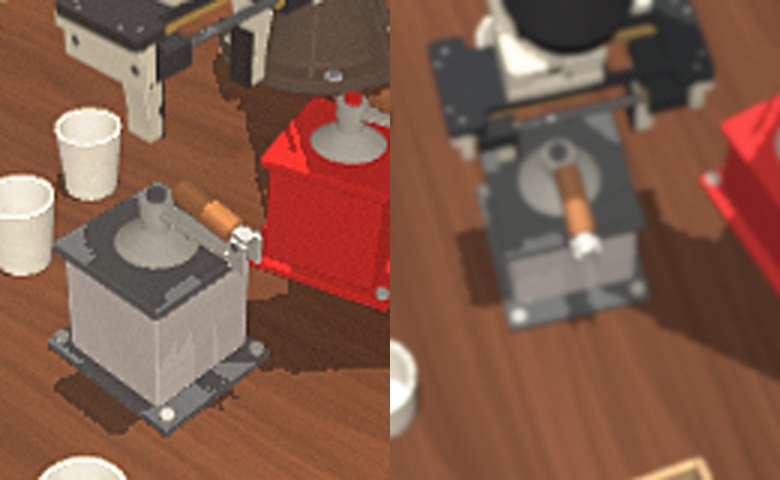

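Run:
```python
from h import *
cs,cb=cam("scene"),cam("side");t=r.get_state()["tcp_pos"]
print(t,proj(cs,t),proj(cb,t))
y=np.array([-.995,.094,0])
for k in(-.05,.05):print(proj(cs,t+k*y),proj(cb,t+k*y))
```

```text
[0.55718872 0.24097952 0.27259129] [289.81953973 185.30348457] [275.76978647 223.73589184]
[273.41625934 194.42593347] [254.55893919 228.49610875]
[305.13316346 176.78703259] [296.73574905 219.03063286]
```

The gripper lines up with its projected position. Next I descend and grasp lightly.

Request:
carry_out:
  moves:
    - [1, 6, -40, 0, 0, 0, 100]
    - [1, 6, -80, 0, 0, 0, 80]
    - [1, 6, -104, 0, 0, 0, 60]
    - [1, 6, -104, 0, 0, 0, 40]
    - [1, 6, -104, 0, 0, 0, 20]
  squeeze: 10

```text
time_s: 3.25
tcp_pos: [0.5612, 0.2473, 0.1743]
eef_rot: [-78.1, 89.9, 6.4]
contact_force: [-0.2, 0.4, 0.2]
gripper_width: 0.0613
```

Request:
carry_out:
  moves:
    - [0, 0, 0, 0, 0, 0, 5]
    - [0, 0, 0, 0, 0, 0, 0]
    - [0, 0, 0, 0, 0, 0, 0]
    - [0, 0, 0, 0, 0, 0, 0]
  squeeze: 10

```text
time_s: 3.65
tcp_pos: [0.5603, 0.2475, 0.1734]
eef_rot: [-46.2, 89.9, 38.3]
contact_force: [-0.5, 0.0, -0.3]
gripper_width: 0.0295
```

Request:
carry_out:
  moves:
    - [0, 0, -4, 0, 0, 0, 0]
    - [0, 0, -4, 0, 0, 0, 0]
    - [0, 0, -4, 0, 0, 0, 0]
    - [0, 0, -4, 0, 0, 0, 0]

```text
time_s: 4.05
tcp_pos: [0.5601, 0.2474, 0.1684]
eef_rot: [169.3, 90.0, -106.2]
contact_force: [0.4, 0.7, -0.1]
gripper_width: 0.0216
```

Request:
carry_out:
  moves:
    - [0, 0.5, 3, 0, 0, 0, 0]
    - [0, 1, 6, 0, 0, 0, 0]
    - [0, 2, 9, 0, 0, 0, 0]
    - [0, 3.5, 13, 0, 0, 0, 0]
    - [0.5, 6, 18, 0, 0, 0, 0]

```text
time_s: 4.55
tcp_pos: [0.5603, 0.2532, 0.1866]
eef_rot: [130.7, 89.9, -144.8]
contact_force: [0.9, -0.2, -3.8]
gripper_width: 0.0216
```

Request:
carry_out:
  moves:
    - [0, 2.5, 4, 0, 0, 0, 0]
    - [0.5, 5.5, 8, 0, 0, 0, 0]
    - [1, 9, 12, 0, 0, 0, 0]
    - [1, 12.7, 15.3, 0, 0, 0, 0]

```text
time_s: 4.95
tcp_pos: [0.5615, 0.266, 0.2021]
eef_rot: [150.1, 90.0, -125.4]
contact_force: [2.7, -2.1, -3.8]
gripper_width: 0.0216
```

Now at d=18.7, z=33.3 (about 0.9 rad), with low forces. I'll continue the arc.

Request:
carry_out:
  moves:
    - [0.5, 4.5, 3, 0, 0, 0, 0]
    - [1, 9, 5.5, 0, 0, 0, 0]
    - [1, 13, 7.5, 0, 0, 0, 0]
    - [1.5, 18, 9, 0, 0, 0, 0]
    - [2, 22.7, 10.2, 0, 0, 0, 0]

```text
time_s: 5.45
tcp_pos: [0.5636, 0.289, 0.2124]
eef_rot: [-135.2, 90.0, -50.6]
contact_force: [0.3, -4.1, -1.1]
gripper_width: 0.0215
```

Request:
carry_out:
  moves:
    - [0.5, 4, 0.5, 0, 0, 0, 0]
    - [1, 8.5, 0.8, 0, 0, 0, 0]
    - [1, 11, 0.8, 0, 0, 0, 0]
    - [1, 11, 0.8, 0, 0, 0, 0]

```text
time_s: 5.85
tcp_pos: [0.5648, 0.3005, 0.2132]
eef_rot: [-38.6, 89.9, 46.0]
contact_force: [-1.0, -1.5, 3.6]
gripper_width: 0.0214
```

Run:
```python
from h import *
a=r.capture("scene");b=r.capture("side")
s=r.get_state();print(s["tcp_pos"],s["contact_force"],s["moment"])
f=lambda i,x,y,w,h,s:cv2.resize(i[y:y+h,x:x+w],None,fx=s,fy=s,interpolation=cv2.INTER_CUBIC)
cv2.imwrite("pics/e.png",np.hstack([f(a,225,150,130,160,3),f(b,215,180,130,160,3)]))
```

```text
[0.56474962 0.30038809 0.21320922] [-0.91281795 -0.84543209  2.78428663] [-0.48216645  0.59811994  0.0168062 ]
```

View pics/e.png

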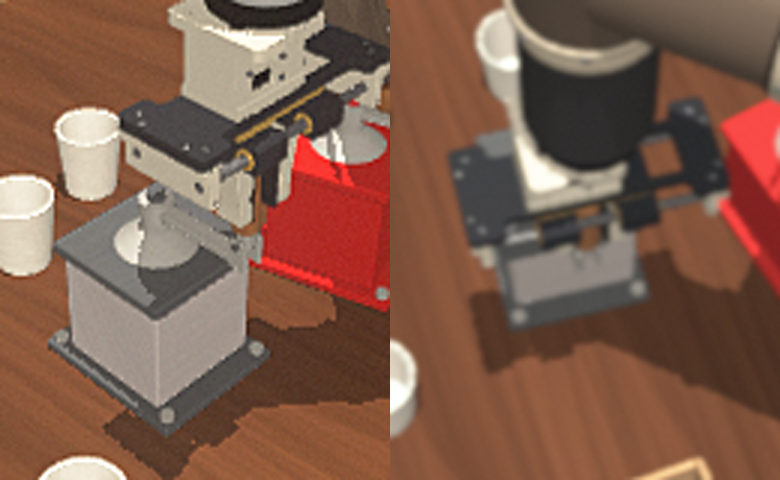

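The grip stands roughly vertical between the fingers, at about (258,215) in the left crop. I'll nudge it outward until the stop answers.

Request:
carry_out:
  moves:
    - [0.2, 2, 0, 0, 0, 0, 0]
    - [0.4, 4, 0, 0, 0, 0, 0]
    - [0.4, 4, 0, 0, 0, 0, 0]

```text
time_s: 6.25
tcp_pos: [0.5651, 0.3036, 0.213]
eef_rot: [-158.9, 90.0, -74.3]
contact_force: [-0.5, -3.7, 3.7]
gripper_width: 0.0218
```

Request:
carry_out:
  moves:
    - [0.2, 2, 0, 0, 0, 0, 0]
    - [0.4, 4, 0, 0, 0, 0, 0]
    - [0.4, 4, 0, 0, 0, 0, 0]

```text
time_s: 6.55
tcp_pos: [0.5651, 0.3052, 0.2126]
eef_rot: [165.2, 89.7, -110.3]
contact_force: [-0.2, -11.9, 3.7]
gripper_width: 0.0215
```

Run:
```python
from h import *
a=r.capture("scene");w=r.capture("wrist")
f=lambda i,x,y,w,h,s:cv2.resize(i[y:y+h,x:x+w],None,fx=s,fy=s,interpolation=cv2.INTER_CUBIC)
cv2.imwrite("pics/f.png",f(a,280,195,50,50,12))
c=cam("scene");print(r.get_state()["contact_force"])
for y,z in((.2975,.181),(.2975,.23)):print((proj(c,(.566,y,z))-[280,195])*12)
```

```text
[  0.44957254 -12.28970781   3.89821363]
[324.47109131 424.9877593 ]
[334.18330215 211.52350087]
```

View pics/f.png

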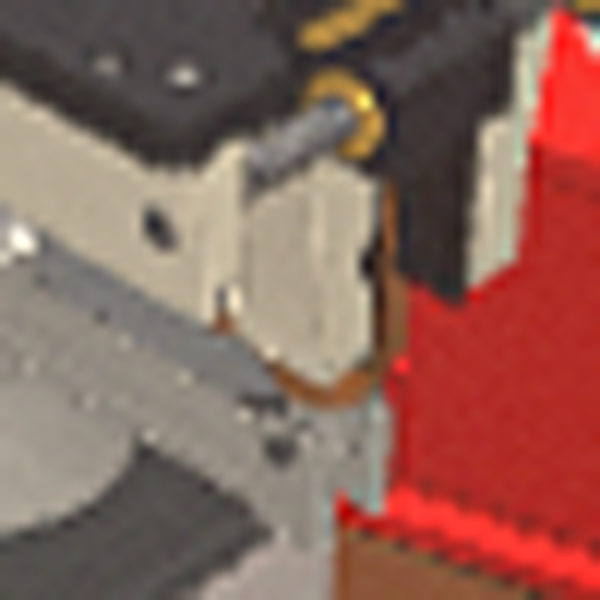

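The force jumped to 12 N over 1.5 mm, so the grip is at its stop. The crop shows it vertical over the bracket at about (325,400). I'll ease off and turn the crank clockwise along the arc.

Request:
carry_out:
  moves:
    - [0, -3, 0, 0, 0, 0, 0]
    - [0, -4, 0, 0, 0, 0, 0]
    - [5, -5.5, 0, 0, 0, -0.052, 0]
    - [10, -6.5, 0, 0, 0, -0.105, 0]
    - [20, -9, 0, 0, 0, -0.209, 0]

```text
time_s: 7.15
tcp_pos: [0.5854, 0.3003, 0.2129]
eef_rot: [-0.9, 89.9, 71.6]
contact_force: [-0.4, 0.4, 0.6]
gripper_width: 0.0212
```

Now at k=12°. Next is up to 42°.

Request:
carry_out:
  moves:
    - [9.5, -3.5, 0, 0, 0, -0.105, 0]
    - [18.6, -8, 0, 0, 0, -0.209, 0]
    - [27.2, -13.5, 0, 0, 0, -0.314, 0]
    - [35.1, -19.8, 0, 0, 0, -0.419, 0]
    - [42.4, -26.9, 0, 0, 0, -0.524, 0]

```text
time_s: 7.65
tcp_pos: [0.6291, 0.2736, 0.213]
eef_rot: [7.0, 89.8, 49.4]
contact_force: [2.0, 2.4, 1.6]
gripper_width: 0.0215
```

Request:
carry_out:
  moves:
    - [6.5, -7.8, 0, 0, 0, -0.105, 0]
    - [12.1, -16.3, 0, 0, 0, -0.209, 0]
    - [16.8, -25.3, 0, 0, 0, -0.314, 0]
    - [20.5, -34.7, 0, 0, 0, -0.419, 0]
    - [23.3, -44.5, 0, 0, 0, -0.524, 0]

```text
time_s: 8.15
tcp_pos: [0.6528, 0.2292, 0.213]
eef_rot: [30.8, 89.7, 43.1]
contact_force: [3.4, 3.2, -0.3]
gripper_width: 0.0215
```

Request:
carry_out:
  moves:
    - [3, -10, 0, 0, 0, -0.105, 0]
    - [5, -20, 0, 0, 0, -0.209, 0]
    - [6, -25, 0, 0, 0, -0.26, 0]
    - [8, -25, 0, 0, 0, -0.26, 0]
    - [8, -25, 0, 0, 0, -0.26, 0]

```text
time_s: 8.65
tcp_pos: [0.659, 0.2026, 0.2128]
eef_rot: [-178.5, 90.0, 179.2]
contact_force: [-3.0, -1.2, 3.1]
gripper_width: 0.0216
```

Request:
carry_out:
  moves:
    - [2, 0, 0, 0, 0, 0, 0]
    - [2, 0, 0, 0, 0, 0, 0]

```text
time_s: 8.85
tcp_pos: [0.6607, 0.2026, 0.2126]
eef_rot: [-162.9, 89.9, -165.2]
contact_force: [-4.8, -0.4, 3.5]
gripper_width: 0.0214
```

Request:
carry_out:
  moves:
    - [2, 0, 0, 0, 0, 0, 0]
    - [2, 0, 0, 0, 0, 0, 0]
    - [2, 0, 0, 0, 0, 0, 0]

```text
time_s: 9.15
tcp_pos: [0.6617, 0.2025, 0.2124]
eef_rot: [-168.8, 89.8, -171.1]
contact_force: [-7.8, 0.2, 3.5]
gripper_width: 0.0211
```

The stop is reached again. I'll relax, open and lift straight up.

Request:
carry_out:
  moves:
    - [-2, 0, 0, 0, 0, 0, 0]
    - [-2, 0, 0, 0, 0, 0, 15]
    - [-2, 0, 0, 0, 0, 0, 40]
    - [-2, 0, 0, 0, 0, 0, 60]
    - [-2, 0, 0, 0, 0, 0, 60]

```text
time_s: 9.65
tcp_pos: [0.6614, 0.2025, 0.2128]
eef_rot: [28.1, 90.0, 25.7]
contact_force: [-0.2, 0.7, 0.9]
gripper_width: 0.0397
```

Request:
carry_out:
  moves:
    - [0, 0, 0, 0, 0, 0, 60]
    - [0, 0, 15, 0, 0, 0, 60]
    - [0, 0, 40, 0, 0, 0, 60]
    - [0, 0, 80, 0, 0, 0, 60]
    - [0, 0, 120, 0, 0, 0, 60]

```text
time_s: 10.15
tcp_pos: [0.6609, 0.202, 0.3352]
eef_rot: [-58.0, 90.0, -60.3]
contact_force: [0.6, 0.1, 0.1]
gripper_width: 0.0528
```

Request:
carry_out:
  moves:
    - [0, -45, 0, 0, 0, 0, 60]
    - [0, -90, 0, 0, 0, 0, 60]
    - [0, -135, 0, 0, 0, 0, 60]
    - [0, -135, 0, 0, 0, 0, 60]

```text
time_s: 10.55
tcp_pos: [0.661, 0.0626, 0.3352]
eef_rot: [-6.9, 89.9, -9.4]
contact_force: [0.5, -0.2, 0.5]
gripper_width: 0.0524
```

Run:
```python
from h import *
a=r.capture("scene");b=r.capture("side")
s=r.get_state();print(s["tcp_pos"],s["contact_force"],np.abs(s["qd"]).max())
f=lambda i,x,y,w,h,s:cv2.resize(i[y:y+h,x:x+w],None,fx=s,fy=s,interpolation=cv2.INTER_CUBIC)
cv2.imwrite("pics/g.png",np.hstack([f(a,225,160,100,110,3.9),f(b,215,190,100,110,3.9)]))
c,d=cam("scene"),cam("side")
for z in(.181,.251):
    X=(.652,.203,z);print((proj(c,X)-[225,160])*3.9,(proj(d,X)-[215,190])*3.9+[390,0])
```

```text
[0.66122782 0.06610583 0.33436321] [-0.32906593  0.16565944 -0.47800533] 1.9403948751800275
[ 95.37430765 282.94314344] [465.90335693 201.11287312]
[ 88.50281403 182.31597888] [456.76129421 145.22952428]
```

View pics/g.png

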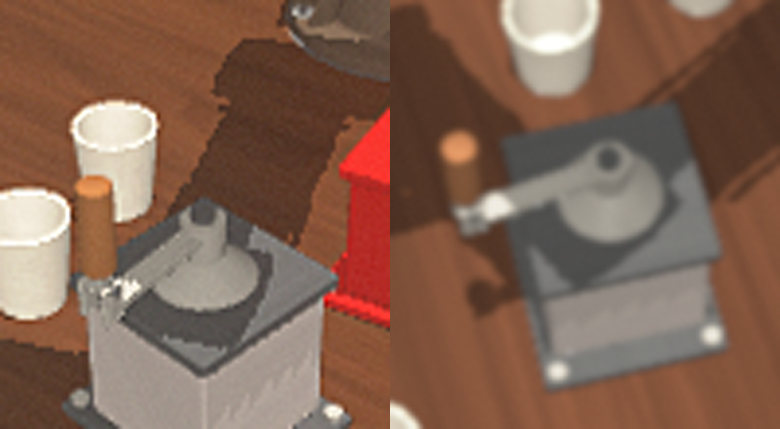

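The grip is upright: its top is at (93,185) in the left crop, against (88,182) predicted for upright. The arm has turned about 85–88° and the gripper is well clear, so I'm handing in.

```bash
python3 -c "
from plant import r
print(r.close_job())"
```

```text
the job is handed in; nothing more can be done
None
```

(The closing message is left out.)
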